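# Press the stoppered flask down in the free spring cradle and hold it

### The job

One of the two spring ring cradles already holds a squat flask; the other is free. Take the long-necked round flask from its cork ring, set it upright in the free cradle and press it down against the springs until the ring is at least three quarters of the way down, without ramming it onto the stop. Finish while still holding it pressed down there, and leave the squat flask and everything else on the bench undisturbed.

Things in the scene. Friction and masses are not known exactly. Their poses are not given: they have to be found in the camera images.
- long_flask: The flask to use: glass ball 60 mm across with a brass disc sealed in it, straight neck 24 mm across up to 115 mm above the ball's lowest point, grey stopper (29 mm flange to 120 mm, 20 mm knob to 128 mm). About 0.14 kg. Origin: the ball's lowest point; z up along the neck. Starts upright in the cork ring, origin about 13 mm above the bench.
- long_flask_bulb (a point): Centre of the long flask's ball, 30 mm above its origin. Seated in a cradle with the ring up it is about 20 mm above the seat point, the flask's origin about 10 mm below the seat point.
- cork_ring: Cork ring fixed to the bench that the long flask stands in, 76 mm across, 22 mm high, hole 40 mm. Origin: centre of its underside.
- squat_flask: The other flask, already seated in one of the cradles (either one): the same 60 mm glass ball but a neck only 12 mm long and a flat grey cap 30 mm across; 80 mm tall, its top about 132 mm above the bench. Origin: the ball's lowest point. Leave it alone; the cradle it does not sit in is the free one.
- left_cradle: Left sprung ring cradle (on the robot's left, y above 0), fixed: aluminium disc foot 108 mm across, 12 mm thick, and above it a level steel ring, 72 mm outside, 44 mm inside, 8 mm thick, on three spring legs (out to 50 mm from the axis); nothing stands higher than the ring's top face. Origin: centre of the foot's underside, on the bench.
- left_seat (a point): Fixed point on the left cradle's axis, 62 mm above the bench: centre of the ring's top face when the ring is up (it does not move with the ring).
- left_ring (a joint): How far the left cradle's ring is pushed down, in m: 0 = up, 0.024 = on its bottom stop. Preloaded spring: about 3 N to start it moving, about 9.5 N at 0.018 and 12 N at 0.024; it springs back up when let go. A seated flask alone does not move it.
- right_cradle: Right sprung ring cradle (on the robot's right, y below 0), fixed: aluminium disc foot 108 mm across, 12 mm thick, and above it a level steel ring, 72 mm outside, 44 mm inside, 8 mm thick, on three spring legs (out to 50 mm from the axis); nothing stands higher than the ring's top face. Origin: centre of the foot's underside, on the bench.
- right_seat (a point): Fixed point on the right cradle's axis, 62 mm above the bench: centre of the ring's top face when the ring is up (it does not move with the ring).
- right_ring (a joint): How far the right cradle's ring is pushed down, in m: 0 = up, 0.024 = on its bottom stop. Preloaded spring: about 3 N to start it moving, about 9.5 N at 0.018 and 12 N at 0.024; it springs back up when let go. A seated flask alone does not move it.
- beaker: Bystander: steel beaker 68 mm across, 75 mm tall. Origin: centre of its underside.
- brown_tape: Bystander: roll of brown tape lying flat, 110 mm across, 48 mm high. Origin: centre of its underside.
- white_tape: Bystander: small roll of white tape lying flat between the cradles, 62 mm across, 19 mm high. Origin: centre of its underside.
- sanding_block: Bystander: wooden block 90 x 26 x 24 mm. Origin: centre of its underside.
- pot: Bystander: small white pot with a steel lid, 44 mm across, 32 mm tall. Origin: centre of its underside.
- spray: Bystander: white spray bottle, 90 mm across, 222 mm tall. Origin: centre of its underside.

How it is judged:
By the outcome, as a careful person would: the job done as asked, in the order asked, and still so for the second after the job is handed in, while the arm keeps its last pose, push and grip.
It also fails if it takes over 48 s, if anything falls off the work surface, if the arm or the gripper's body presses on something with over 40 N, if the wrist force passes 120 N, or if a joint passes its speed limit or range.

### The arm

A 6-joint arm with a two-finger parallel gripper is mounted at the origin on the work surface. World frame = base frame: x ahead of the robot, y to its left, z up, the work surface at z = 0. Lengths are in m, angles in rad, forces in N, time in s.
With the tool pointing down it reaches from about 0.25 to 0.725 m from the base axis. Payload 4 kg.
Tool frame: the origin (TCP) lies midway between the tips of the shut fingers; the grasp point (between the pads) lies 19 mm behind it; z points along the fingers, y is the line along which they close (so a half turn about z gives the same grasp; the last joint's range is limited). The gripper opens to 85 mm and grips with 20 to 120 N. Pads are 22 mm wide; open, the fingers measure 114 mm over their backs; the gripper's body (76 mm by 85 mm) begins 54 mm behind the grasp point. The pads swing forward as they close: fully open they stand 13 mm farther back than shut.
Start: joints at [1.2, 0.241, 0.005, 1.335, 0, 1.571], TCP at [0.181, 0.466, 0.231] pointing down, gripper open.
Joint ranges: [-2.72, 2.72], [-1.05, 1.87], [-1.09, 1.28], [-1.99, 2.15], [-1.42, 1.44], [-3.14, 3.14]. Speed limits (rad/s): [2.79, 2.79, 3.14, 3.14, 3.14, 3.14].

### API

Orientations are given as a unit quaternion [x, y, z, w].
In Python, from workcell import monitor, vision, job gives the robot as it stands.
- The arm moves only by the tool move_arm, never from a script. Its argument "moves" is a list that holds one entry, the list of rows, each a list of 5 numbers: the shift along the world's x, y, z in m, then the turn about the world's z in degrees, then the opening in per cent of the stroke, from 0 (shut) to 100 (fully open). In form: [[[x, y, z, turn, gripper], ...]]. A call has 1 to 5 rows; each row is the pose to reach, as a shift and turn from the pose commanded when the call began; what a row does not reach only later rows make up. A row lasts 1/8 s, in which the tool goes at most 62.5 mm and 10.7 degrees, less where a joint would pass 70% of its speed; a pose out of reach is approached as far as the arm can. A call with a gripper value outside its range is refused whole. The fingers move at their own pace and stop on an object; the grip force is fixed at half the most. Time passes only in rows, so rows that repeat a pose let the fingers close. It gives the time, the measured TCP pose, the force, the opening and the grip force at its end, in the units of the state.
- monitor.get_obs(): the state, without advancing time (a new reading comes with each control period).
- vision.camera(name): name is "scene" or "top"; returns a dict with "color" (384x512x3 uint8, red, green, blue), "camera_matrix" (3x3 intrinsics, pixels), "k1" (the pictures are not rectified: a ray, as slopes to the right and down, at radius r is drawn at 1 + k1 r^2 times it, then the intrinsics apply), "eye" and "attitude" of the camera in the world. Camera axes: x right, y up, looking along -z (the intrinsics and any distortion apply to the point x, -y, -z); pixel columns grow to the right and rows downward; lengths in m; the calibration is good to about 2 mm. A picture is of the moment at which its call begins. There is no depth.
- job.job_done(): hands the job in; it is judged then, once.
The state is a dict: "clock": time; "joint_pos": joint angles; "joint_vel": joint speeds; "tau": joint torques, N m; "eef_pos": TCP position; "tool_rot": TCP orientation; "ft_force": force on the tool from outside, world axes, zero at the start; "ft_torque": the same for the moment, N m; "grip_width": finger opening in m; "grasp_force": force on a finger pad.
Only numpy, scipy, OpenCV 4.12 (cv2) and the standard library are available. Lean on these libraries where they do the work, as an engineer would, in place of code of your own. Each camera call takes 0.05 s, during which the arm holds its last target. There are 200 camera calls.

## Working session

There is one attempt and no reset: what is moved stays moved. The work goes in short steps, Python scripts to look and compute and a tool call to move; the robot and the scene stay as the last step left them, time stands still between calls to the robot, and variables do not carry over. Pictures are saved under pics/ and viewed, at most 10 in all, crops included, and the job is handed in when it is done.

Besides the shell and the picture viewer there is one more tool, called after "Emit:" in YAML: its name, and indented under it one key for each argument. move_arm: Moves the arm, as the interface text tells. Its arguments: {"type":"object","properties":{"moves":{"type":"array","items":{"type":"array","items":{"type":"array","items":{"type":"number"}}}}},"required":["moves"]}

```bash
mkdir -p pics; cat > h.py <<'E'
import numpy as np, cv2
from scipy.spatial.transform import Rotation as R
from workcell import monitor, vision, job
def snap(n,f=None):
    c=vision.camera(n)
    if f: cv2.imwrite(f,cv2.cvtColor(c["color"],cv2.COLOR_RGB2BGR))
    return c
def rot(c):
    a=np.array(c["attitude"],float)
    return a if a.shape==(3,3) else R.from_quat(a).as_matrix()
def ray(c,u,v):
    K=np.array(c["camera_matrix"])
    k=c["k1"]
    p=cv2.undistortPoints(np.array([[[u,v]]],float),K,np.array([k,0,0,0,0.]))[0,0]
    d=rot(c)@np.array([p[0],-p[1],-1]); return np.array(c["eye"]),d
def onz(c,u,v,z):
    e,d=ray(c,u,v); return e+d*(z-e[2])/d[2]
def proj(c,P):
    q=rot(c).T@(np.array(P)-c["eye"]); s=np.array([q[0],-q[1]])/-q[2]
    s=s*(1+c["k1"]*s@s); K=np.array(c["camera_matrix"]); return K[:2,:2]@s+K[:2,2]
E
python3 - <<'E'
from h import *
for n in("scene","top"):
    c=snap(n,f"pics/{n}0.png"); print(n,c["eye"],c["attitude"],c["k1"],c["camera_matrix"])
print(monitor.get_obs())
E
```

```text
scene [ 1.10910883 -0.4869754   1.03010002] [0.27133911 0.12686005 0.39127828 0.87016259] 0.030650053094793968 [[444.33563763   0.         249.85143981]
 [  0.         444.33563763 187.17024619]
 [  0.           0.           1.        ]]
top [ 0.3561889 -0.024367   1.2531596] [-0.07406917  0.08029852  0.71240288 -0.69321572] -0.14714032420858897 [[415.60981809   0.         259.87764025]
 [  0.         415.60981809 198.20761766]
 [  0.           0.           1.        ]]
{'clock': 0.1, 'joint_pos': array([ 1.19999202e+00,  2.41332754e-01,  3.83746683e-03,  1.33521333e+00,
       -1.85285780e-05,  1.57079447e+00]), 'joint_vel': array([-0.00014071, -0.00132438,  0.0019755 , -0.00261889, -0.00075235,
        0.00140136]), 'tau': array([-4.53307648e-04, -3.73137796e+01,  2.53010631e+01,  1.08571447e-02,
       -7.98120413e-05, -4.96644859e-06]), 'eef_pos': array([0.18097708, 0.46547399, 0.23049623]), 'tool_rot': array([ 1.84340802e-01,  9.82861920e-01, -9.41466456e-04, -1.67152864e-04]), 'ft_force': array([-0.0693818 ,  0.00176126,  0.70411581]), 'ft_torque': array([ 0.03303057,  0.06427436, -0.0086516 ]), 'grasp_force': 0.0, 'grip_width': 0.08542816680096996}
```

View pics/scene0.png

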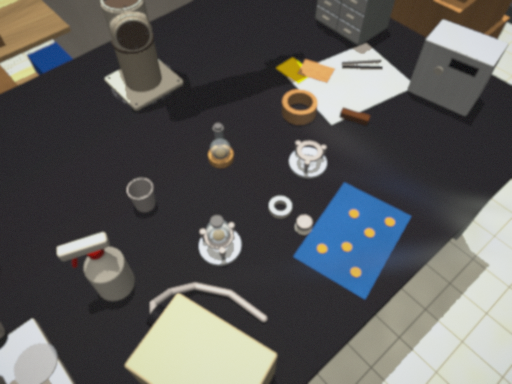

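View pics/top0.png

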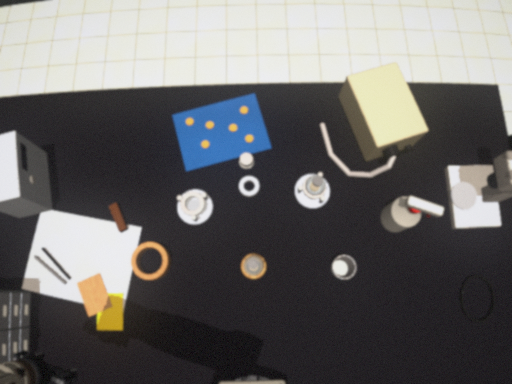

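Free cradle is the left one: top (195,207), scene (308,157). The squat flask is in the right one at top (312,189). The long flask is at top (253,265), scene (220,150). I'll zoom in on these.

```bash
python3 - <<'E'
from h import *
t=cv2.imread("pics/top0.png"); s=cv2.imread("pics/scene0.png")
def cr(i,u,v): return cv2.resize(i[v-30:v+30,u-40:u+40],(400,300),interpolation=cv2.INTER_CUBIC)
cv2.imwrite("pics/m0.png",np.vstack([np.hstack([cr(t,253,265),cr(t,195,207)]),np.hstack([cr(s,220,145),cr(s,308,157)])]))
c=snap("top"); d=snap("scene")
print("cork",onz(c,253,265,.022),"cradle",onz(c,195,207,.012),"scene cradle",onz(d,308,162,.012), "squat",onz(c,312,190,.012))
print("beaker",onz(c,344,267,.04),"browntape",onz(c,150,261,.024),"block",onz(c,118,217,.012),"white",onz(c,249,186,.01))
E
```

```text
cork [ 0.42911063 -0.01330774  0.022     ] cradle [0.60971756 0.15953325 0.012     ] scene cradle [0.61736591 0.16046236 0.012     ] squat [ 0.65355908 -0.2006065   0.012     ]
beaker [ 0.41372233 -0.27844533  0.04      ] browntape [0.44716376 0.29211476 0.024     ] block [0.58433544 0.39892502 0.012     ] white [ 0.67183152 -0.00682525  0.01      ]
```

View pics/m0.png

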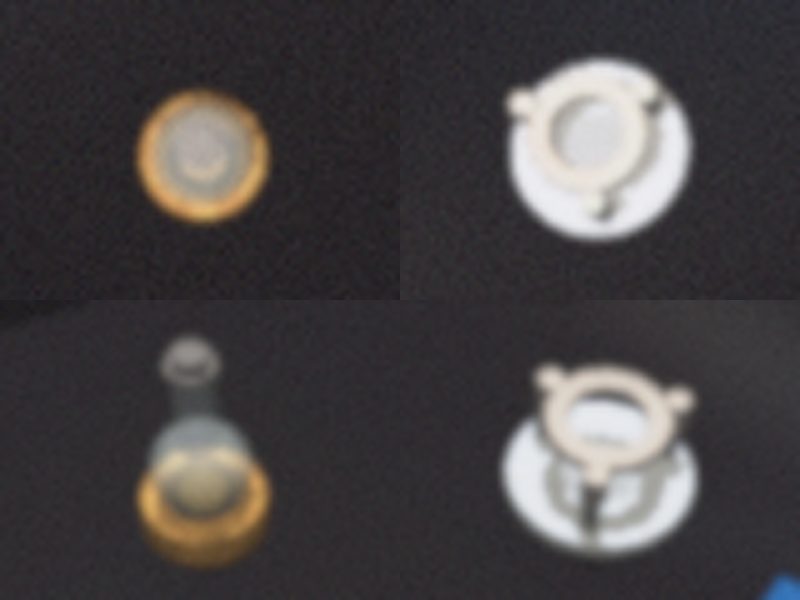

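```bash
python3 - <<'E'
from h import *
c=snap("top"); d=snap("scene"); h=-.4
for n,cam,u,v,z in [("cork top",c,253.7,266,.022),("foot top",c,195,206.8,.012),("ring top",c,192.8,203,.062),("ring scene",d,309.9,150.4,.062),("foot scene",d,308,162,.012),("flange scene",d,218,127.4,.133),("flange top",c,253.6,265,.138)]:
    print(n,onz(cam,u+h,v+h,z).round(4))
def cen(cam,lo,hi,box,z):
    u0,u1,v0,v1=box
    g=cv2.cvtColor(cam["color"],cv2.COLOR_RGB2HSV)
    m=np.zeros(g.shape[:2],np.uint8); m[v0:v1,u0:u1]=cv2.inRange(g,lo,hi)[v0:v1,u0:u1]
    k=max(cv2.findContours(m,cv2.RETR_EXTERNAL,cv2.CHAIN_APPROX_NONE)[0],key=cv2.contourArea)
    e=cv2.fitEllipse(cv2.convexHull(k)); print(e, onz(cam,*e[0],z).round(4))
cen(c,(8,110,80),(25,255,255),(230,280,240,290),.022)
cen(c,(0,0,120),(180,80,255),(165,225,180,235),.012)
E
```

```text
cork top [ 0.4273 -0.0141  0.022 ]
foot top [0.6116 0.1608 0.012 ]
ring top [0.6129 0.1599 0.062 ]
ring scene [0.6143 0.1625 0.062 ]
foot scene [0.6156 0.1607 0.012 ]
flange scene [ 0.4279 -0.0128  0.133 ]
flange top [ 0.4233 -0.0149  0.138 ]
((253.06198120117188, 266.0075378417969), (26.18690299987793, 26.57755470275879), 131.517333984375) [ 0.4262 -0.0134  0.022 ]
((193.69102478027344, 206.1641387939453), (35.77018737792969, 37.789947509765625), 106.04370880126953) [0.6124 0.1636 0.012 ]
```

Emit:
move_arm:
  moves:
    - [[0.025, -0.048, 0, 0, 100], [0.05, -0.097, 0, 0, 100], [0.075, -0.146, 0, 0, 100], [0.1, -0.194, 0, 0, 100], [0.125, -0.243, 0, 0, 100]]

```text
clock: 0.92
eef_pos: [0.3068, 0.2216, 0.2315]
tool_rot: [0.184, 0.983, 0.0, 0.0]
ft_force: [0.8, 0.4, 0.1]
grip_width: 0.0853
grasp_force: 0.0
```

Emit:
move_arm:
  moves:
    - [[0.025, -0.048, 0, 0, 100], [0.05, -0.097, 0, 0, 100], [0.075, -0.146, 0, 0, 100], [0.1, -0.194, 0, 0, 100], [0.121, -0.236, 0, 0, 100]]

```text
clock: 1.55
eef_pos: [0.4279, -0.0149, 0.2314]
tool_rot: [0.185, 0.983, 0.0, 0.0]
ft_force: [0.3, -0.2, 0.1]
grip_width: 0.0855
grasp_force: 0.0
```

Emit:
move_arm:
  moves:
    - [[0, 0, 0, 0, 100], [0, 0, 0, 0, 100]]

```text
clock: 1.8
eef_pos: [0.4267, -0.0128, 0.2311]
tool_rot: [0.185, 0.983, 0.0, -0.001]
ft_force: [0.4, 0.2, 0.1]
grip_width: 0.0855
grasp_force: 0.0
```

Emit:
move_arm:
  moves:
    - [[0, -0.001, -0.04, 0, 100], [0, -0.001, -0.08, 0, 100], [0, -0.001, -0.12, 0, 100], [0, -0.001, -0.15, 0, 100], [0, -0.001, -0.15, 0, 100]]

```text
clock: 2.42
eef_pos: [0.4244, -0.0125, 0.0796]
tool_rot: [0.183, 0.983, -0.0, -0.003]
ft_force: [0.4, 0.7, 0.2]
grip_width: 0.0855
grasp_force: 0.0
```

```bash
python3 - <<'E'
from h import *
o=monitor.get_obs(); print(o["eef_pos"],o["ft_force"])
d=snap("scene"); c=snap("top")
def cr(i,u,v): return cv2.resize(i["color"][v-40:v+40,u-40:u+40,::-1],(400,400),interpolation=cv2.INTER_CUBIC)
cv2.imwrite("pics/m1.png",np.hstack([cr(d,220,135),cr(c,253,265)]))
E
```

```text
[ 0.42441692 -0.01253796  0.07963295] [0.43343724 0.68664485 0.24390529]
```

View pics/m1.png

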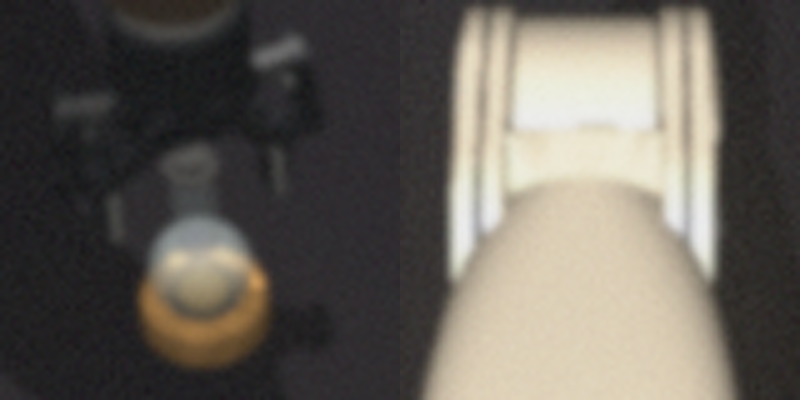

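Scene half of the crop: the pads at (118,220) and (278,170) straddle the neck at (195,195), centred. Closing.

Emit:
move_arm:
  moves:
    - [[0, 0, 0, 0, 60], [0.001, 0, 0, 0, 0], [0.001, 0, 0, 0, 0], [0.001, 0, 0, 0, 0], [0.001, 0, 0, 0, 0]]

```text
clock: 3.15
eef_pos: [0.4285, -0.0143, 0.0818]
tool_rot: [0.184, 0.983, -0.0, 0.0]
ft_force: [-0.8, -1.5, 4.6]
grip_width: 0.0232
grasp_force: 57.7
```

Emit:
move_arm:
  moves:
    - [[0, 0, 0, 0, 0], [0, 0, 0, 0, 0], [0, 0, 0, 0, 0]]

```text
clock: 3.52
eef_pos: [0.4286, -0.0143, 0.0818]
tool_rot: [0.184, 0.983, -0.0, 0.001]
ft_force: [-0.9, -1.1, 4.6]
grip_width: 0.0231
grasp_force: 57.7
```

Emit:
move_arm:
  moves:
    - [[0, 0, 0.02, 0, 0], [0, 0, 0.05, 0, 0], [0, 0, 0.08, 0, 0], [0, 0, 0.11, 0, 0], [0, 0, 0.11, 0, 0]]

```text
clock: 4.15
eef_pos: [0.4296, -0.0138, 0.1927]
tool_rot: [0.184, 0.983, 0.001, 0.002]
ft_force: [-0.3, 0.1, -1.0]
grip_width: 0.0231
grasp_force: 58.1
```

Emit:
move_arm:
  moves:
    - [[0.036, 0.034, 0, 0, 0], [0.073, 0.069, 0, 0, 0], [0.11, 0.104, 0, 0, 0], [0.147, 0.139, 0, 0, 0], [0.184, 0.174, 0, 0, 0]]

```text
clock: 4.78
eef_pos: [0.6123, 0.1611, 0.1885]
tool_rot: [0.184, 0.983, -0.001, -0.002]
ft_force: [0.6, -0.1, -1.1]
grip_width: 0.0233
grasp_force: 58.4
```

Emit:
move_arm:
  moves:
    - [[0, 0, 0, 0, 0], [0, 0, 0, 0, 0], [0, 0, 0, 0, 0]]

```text
clock: 5.15
eef_pos: [0.6111, 0.159, 0.1909]
tool_rot: [0.185, 0.983, -0.0, -0.001]
ft_force: [-0.3, -0.3, -1.5]
grip_width: 0.0233
grasp_force: 58.6
```

```bash
python3 - <<'E'
from h import *
o=monitor.get_obs(); print(o["eef_pos"],o["ft_force"])
d=snap("scene"); c=snap("top")
def cr(i,u,v): return cv2.resize(i["color"][v-50:v+50,u-40:u+40,::-1],(480,600),interpolation=cv2.INTER_CUBIC)
cv2.imwrite("pics/m2.png",cr(d,308,130))
p=o["eef_pos"]; B=p-[0,0,.069-.03]; print("bulb pred px",proj(d,B),proj(d,B-[0,0,.03]))
for z in(.062,.012): print("cradle px",proj(d,[.613,.1615,z]))
E
```

```text
[0.61112578 0.15899197 0.19088728] [-0.33264107 -0.25868638 -1.53918661]
bulb pred px [311.1723885  128.22999546] [310.00101167 135.79075681]
cradle px [308.9088994  149.90944425]
cradle px [307.17090834 160.92984357]
```

View pics/m2.png

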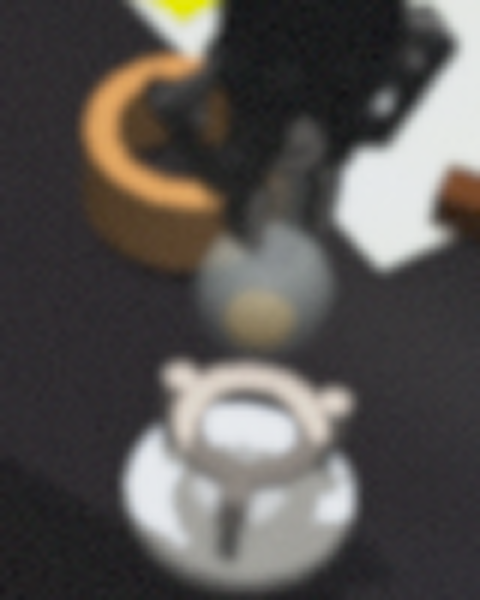

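Ball centre at crop (265,285), i.e. px (311.8,127.1), agrees with the prediction. The ring centre is at px (309.3,149.9), also matching. I'll correct by (+2,+2.5) mm and descend.

Emit:
move_arm:
  moves:
    - [[0.002, 0.002, 0, 0, 0], [0.002, 0.002, -0.02, 0, 0], [0.002, 0.002, -0.04, 0, 0], [0.002, 0.002, -0.06, 0, 0], [0.002, 0.002, -0.06, 0, 0]]

```text
clock: 5.88
eef_pos: [0.6128, 0.1615, 0.1298]
tool_rot: [0.184, 0.983, -0.001, -0.002]
ft_force: [-0.1, -0.4, -1.6]
grip_width: 0.0232
grasp_force: 58.6
```

Emit:
move_arm:
  moves:
    - [[0, 0, 0, 0, 0], [0, 0, 0, 0, 0], [0, 0, -0.004, 0, 0], [0, 0, -0.004, 0, 0]]

```text
clock: 6.38
eef_pos: [0.614, 0.162, 0.1271]
tool_rot: [0.184, 0.983, -0.0, -0.0]
ft_force: [0.2, 0.6, -1.1]
grip_width: 0.0228
grasp_force: 58.6
```

```bash
python3 - <<'E'
from h import *
o=monitor.get_obs(); print(o["eef_pos"],o["ft_force"],o["ft_torque"])
d=snap("scene")
cv2.imwrite("pics/m3.png",cv2.resize(d["color"][90:190,268:348,::-1],(480,600),interpolation=cv2.INTER_CUBIC))
B=o["eef_pos"]-[0,0,.039]
print("bulb pred px",proj(d,B))
E
```

```text
[0.61397502 0.16199051 0.12714938] [ 0.24377821  0.56495914 -1.14287935] [0.02182605 0.01314572 0.01499106]
bulb pred px [310.24363159 143.96124846]
```

View pics/m3.png

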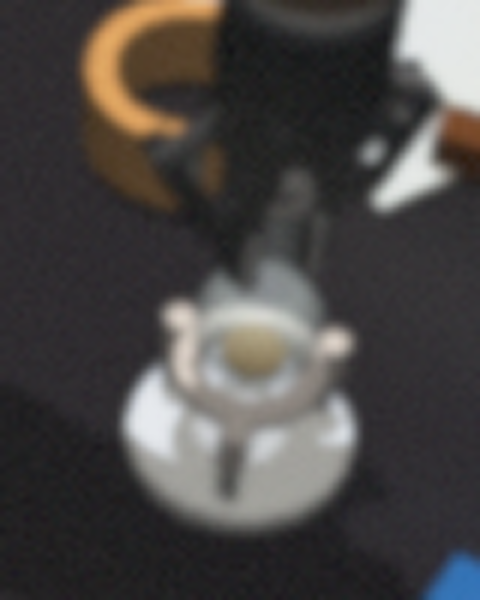

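Ball is over the ring, perhaps 1 px right of its axis (crop x 262 vs 255). I'll nudge it back 1 mm in x and y and feel for contact.

Emit:
move_arm:
  moves:
    - [[-0.001, -0.001, -0.002, 0, 0], [-0.001, -0.001, -0.004, 0, 0], [-0.001, -0.001, -0.006, 0, 0], [-0.001, -0.001, -0.007, 0, 0], [-0.001, -0.001, -0.007, 0, 0]]

```text
clock: 7.05
eef_pos: [0.6135, 0.161, 0.1208]
tool_rot: [0.184, 0.983, 0.0, 0.0]
ft_force: [-0.0, -0.8, 2.3]
grip_width: 0.0231
grasp_force: 58.8
```

Emit:
move_arm:
  moves:
    - [[0, 0, 0, 0, 0], [0, 0, 0, 0, 0]]

```text
clock: 7.3
eef_pos: [0.6134, 0.161, 0.1206]
tool_rot: [0.184, 0.983, 0.0, 0.0]
ft_force: [0.7, -1.6, 1.9]
grip_width: 0.0225
grasp_force: 58.8
```

Contact at TCP z≈0.121, as predicted. Pressing gently.

Emit:
move_arm:
  moves:
    - [[0, -0.001, -0.003, 0, 0], [0, -0.001, -0.006, 0, 0], [0, -0.001, -0.009, 0, 0], [0, -0.001, -0.012, 0, 0], [0, -0.001, -0.012, 0, 0]]

```text
clock: 7.92
eef_pos: [0.6136, 0.1607, 0.1087]
tool_rot: [0.184, 0.983, 0.001, 0.0]
ft_force: [-0.3, 2.2, 6.7]
grip_width: 0.0228
grasp_force: 59.1
```

Emit:
move_arm:
  moves:
    - [[0, 0, 0, 0, 0], [0, 0, -0.002, 0, 0], [0, 0, -0.004, 0, 0], [0, 0, -0.006, 0, 0], [0, 0, -0.006, 0, 0]]

```text
clock: 8.55
eef_pos: [0.6136, 0.1607, 0.1033]
tool_rot: [0.184, 0.983, 0.001, 0.001]
ft_force: [-1.7, 3.1, 8.5]
grip_width: 0.0231
grasp_force: 59.1
```

Emit:
move_arm:
  moves:
    - [[0, 0, 0, 0, 0], [0, 0, 0, 0, 0], [0, 0, 0, 0, 0]]

```text
clock: 8.93
eef_pos: [0.6136, 0.1607, 0.1035]
tool_rot: [0.184, 0.983, 0.001, 0.001]
ft_force: [-1.0, 1.9, 8.0]
grip_width: 0.0229
grasp_force: 59.1
```

Emit:
move_arm:
  moves:
    - [[0, 0, -0.001, 0, 0], [0, 0, -0.002, 0, 0], [0, 0, -0.003, 0, 0], [0, 0, -0.003, 0, 0], [0, 0, -0.003, 0, 0]]

```text
clock: 9.55
eef_pos: [0.6137, 0.1607, 0.1007]
tool_rot: [0.184, 0.983, 0.001, 0.001]
ft_force: [-1.9, 2.5, 10.1]
grip_width: 0.0228
grasp_force: 59.1
```

Emit:
move_arm:
  moves:
    - [[0, 0, 0, 0, 0], [0, 0, 0, 0, 0], [0, 0, 0, 0, 0]]

```text
clock: 9.93
eef_pos: [0.6136, 0.1607, 0.1007]
tool_rot: [0.184, 0.983, 0.001, 0.001]
ft_force: [-1.9, 2.0, 8.8]
grip_width: 0.0234
grasp_force: 59.1
```

```bash
python3 - <<'E'
from h import *
o=monitor.get_obs(); print(o["eef_pos"],o["ft_force"],o["ft_torque"])
d=snap("scene")
cv2.imwrite("pics/m4.png",cv2.resize(d["color"][90:190,268:348,::-1],(480,600),interpolation=cv2.INTER_CUBIC))
for z in (.062,.044,.038): print(z,(proj(d,[.613,.1607,z])-[268,90])*6)
B=o["eef_pos"]-[0,0,.039]
print("bulb pred crop",(proj(d,B)-[268,90])*6)
E
```

```text
[0.61363034 0.16069552 0.1006921 ] [-1.91873446  1.97488936  8.76814514] [0.44813564 0.49892383 0.03898213]
0.062 [244.25655753 360.33718319]
0.044 [240.43594751 384.63328157]
0.038 [239.18263779 392.60564314]
bulb pred crop [245.15088742 361.53675119]
```

View pics/m4.png

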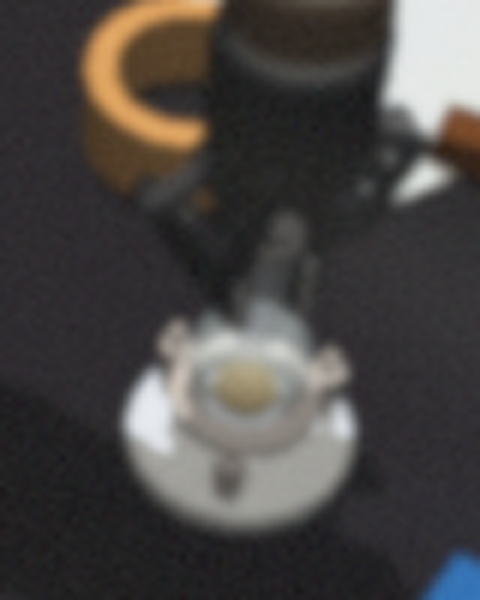

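```bash
python3 - <<'E'
from h import *
F=[]
for i in range(15):
    d=snap("scene"); F.append(monitor.get_obs()["ft_force"][2])
print(np.mean(F),np.std(F))
a=cv2.cvtColor(cv2.imread("pics/m3.png"),cv2.COLOR_BGR2GRAY).astype(np.float32); b=cv2.cvtColor(cv2.imread("pics/m4.png"),cv2.COLOR_BGR2GRAY).astype(np.float32)
for n,(x0,x1,y0,y1) in {"lugL":(158,196,295,335),"lugR":(315,358,322,365),"front":(195,320,385,430),"disc":(222,285,325,378)}.items():
    r=cv2.matchTemplate(b[y0-10:y1+50,x0-20:x1+20],a[y0:y1,x0:x1],cv2.TM_CCOEFF_NORMED); _,m,_,l=cv2.minMaxLoc(r); print(n,l[0]-20,l[1]-10,m)
E
```

```text
9.096197566653396 0.5713961548591135
lugL -4 26 0.9268354177474976
lugR -7 29 0.9201421141624451
front -11 29 0.7218632102012634
disc -8 37 0.9532904028892517
```

The estimates agree on about 20 mm of ring travel: spring force ≈10.4 N, TCP travel 19.9 mm, ring image shift ≈20.6 mm. That is past three quarters and clear of the stop, so I'm handing in.

```bash
python3 -c "
from h import *
print(job.job_done())"
```

```text
the job is handed in; nothing more can be done
None
```

I set the long-necked flask upright in the free left cradle and handed the job in while holding it pressed down, with the ring about 20 of 24 mm down, off the stop, and nothing else touched.

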